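# Rake the drying offcuts into one even layer

### The arm

A 6-joint arm with a two-finger parallel gripper is mounted at the origin on the work surface. World frame = base frame: x ahead of the robot, y to its left, z up, the work surface at z = 0. Lengths are in mm, angles in rad, forces in N, time in s.
With the tool pointing down it reaches from about 325 to 750 mm from the base axis. Payload 7.6 kg.
Tool frame: the origin (TCP) lies midway between the tips of the shut fingers; the grasp point (between the pads) lies 19 mm behind it; z points along the fingers, y is the line along which they close (so a half turn about z gives the same grasp; the last joint's range is limited). The gripper opens to 85 mm and grips with 20 to 120 N. Pads are 22 mm wide; open, the fingers measure 114 mm over their backs; the gripper's body (76 mm by 85 mm) begins 54 mm behind the grasp point. The pads swing forward as they close: fully open they stand 13 mm farther back than shut.
Start: joints at [1.122, 0.052, 1.401, -0, 1.689, -0.07], TCP at [194.134, 487.809, 231.323] pointing down, gripper open.
Joint ranges: [-2.9, 2.9], [-0.91, 2.17], [0.12, 2.37], [-1.06, 4.2], [0.26, 2.73], [-2.93, 2.93]. Speed limits (rad/s): [2.57, 2.57, 3.01, 3.14, 3.14, 3.14].

### API

Orientations are given as a rotation vector (axis times angle).
In Python, from workcell import bot gives the robot as it stands. Calls block until the motion is done:
- bot.reach(position, orientation): joint-space move of the TCP to a pose.
- bot.servo_line(position, attitude=None, speed=150): straight line of the TCP; attitude=None keeps the orientation; speed is the mean speed in mm/s.
- bot.movej(angles): joint-space move.
- bot.let_go() and bot.close(): open the fingers fully, or close them until they stop; the grip force is fixed at half the most.
- bot.sleep(seconds).
- bot.ik(position, orientation): joint angles nearest the present ones, or None.
- bot.get_image(name): name is "scene" or "side" or "wrist"; returns the picture (384x512x3 uint8, red, green, blue); there is no depth.
- bot.camera_model(name): a dict with "intrinsics" (3x3 intrinsics, pixels), "eye" and "rotation" of the camera in the world. Camera axes: x right, y down, z forward; pixel columns grow to the right and rows downward; lengths in mm; the calibration is good to about 2 mm. A picture is of the moment at which its call begins: read the wrist's pose just before it. camera_model takes no time and is no camera call; for the wrist camera it gives the pose at the moment of the call.
A pose or a line that the arm cannot do raises bot.MotionError and nothing moves.
- bot.hand_in(): hands the job in; it is judged then, once.
Trained networks look in the newest picture that a camera, given by its name, has taken for a name from the list of things; names that differ only in an ending like _2 or _b are one class to them, and where a whole thing is asked for, a point or a joint stands for the part that bears it (a point fixed in the world has none). Each returns a list of dicts, best first, with "p" (0 to 1); they miss things now and then, are a little off and sometimes report something else, mostly with a low value. They report only what shows in the picture. A call takes as long as a camera call. They do not tell look-alikes from the thing itself.
- bot.silhouettes(name, camera): "region" (384x512 bool, what is visible of it) and "location" ([column, row] in pixels, amid what is visible of it).
Readings, each from a call of its own:
- bot.read_clock(): time.
- bot.read_joint_pos(): joint angles.
- bot.read_dq(): joint speeds.
- bot.read_effort(): joint torques, N m.
- bot.read_tcp_pos(): TCP position.
- bot.read_tcp_rot(): TCP orientation.
- bot.read_contact_force(): force on the tool from outside, world axes, zero at the start.
- bot.read_wrist_torque(): the same for the moment, N m.
- bot.read_opening(): opening from 0.0 (shut) to 1.0 (fully open).
- bot.read_grip_force(): force on a finger pad.
Only numpy, scipy, OpenCV 4.12 (cv2) and the standard library are available. Lean on these libraries where they do the work, as an engineer would, in place of code of your own. Each camera call takes 0.05 s, during which the arm holds its last target. There are 200 camera calls.

### The job

The rake's handle is shut in the little garage: draw the rake out by the tab on its head, stand it on the middle of the rubber mat and let go, then take it again by its handle. With the rake, not with the fingers, draw the upper blocks in the drying tray forward off the heap onto the bare end of the floor, so that all nine lie flat on the tray's floor in one even layer, still holding the handle when that is done. Then stand the rake back on the middle of the mat and let go, without disturbing the other things on the bench.

Things in the scene. Friction and masses are not known exactly. Their poses are not given: they have to be found in the camera images.
- tray: fixed plywood tray, outside 247 (x) x 177 (y), inside 235 x 165 mm; origin on the bench under its centre; floor top 6, end walls' (+-x) tops 22, side walls' 36 mm above the bench. +x end is far from the robot. Six blocks lie flat in two rows of three (60 mm side along x) on the floor from about x = -14 to +115 mm, three more lie on them; the floor at the -x end, about 100 mm deep, is bare
- tray_bare (a point): middle of the bare part of the tray's floor, at tray x = -65 mm, y = 0, on the floor
- rake: rake 200 mm long, about 220 g, standing by itself, handle level, on tines and tail leg. Origin: under the middle of the tines at their lower edge; x from handle to head, z up. Comb of tines and bar: 110 mm wide in y, 8 mm thick in x, z 0 to 62 mm, tine gaps 8 mm. Centre of mass near x = -65 mm. Starts standing on the bench, handle in the garage
- rake_tab (a point): middle of the upright wooden tab on the rake's head (rake frame x = 0, y = 0, z = 95 mm): 16 mm thick in x, 40 mm wide in y, z 62 to 112 mm; pinched along the rake's x
- rake_grip (a point): point on the handle's axis, rake frame x = -110, z = 60 mm. The handle is 22 x 22 mm, level, to x = -200 mm; nearer the head than x = -60 mm a flat plate 90 mm wide (z 56 to 64) surrounds it. Tail leg: x = -184 to -196 mm, 40 mm wide in y, z 0 to 50. The handle is pinched along the rake's y
- garage: fixed plywood tool garage over the rake's handle: roof underside 84, top 94 mm above the bench, 150 mm deep, 90 mm wide (70 inside); a 22 mm high cork block on the rear of its roof. Origin on the bench in the middle of its open front; x points level out of the opening, to the mat: drawing the rake 130 mm or more along +x clears it
- mat: thin fixed rubber mat on the bench, 270 (x) x 200 (y) x 3 mm, origin under its centre, free of other things: where the rake is stood
- glue: white glue bottle, 60 mm across and 170 mm high, beyond the mat; bystander, origin under its base
- lacquer: amber jar, 64 mm across and 80 mm high, beyond the mat; bystander, origin under its base
- screwdriver: screwdriver lying to the left beyond the mat, beside the garage, bystander, origin under its middle
- hammer: hammer lying to the right of the tray, bystander, origin under its middle
- block_1: hardwood offcut block 60 x 42 x 20 mm (x, y, z), 36 g, origin at its centre; starts flat on the tray's floor in the heap's lower layer
- block_2: hardwood offcut block 60 x 42 x 20 mm (x, y, z), 36 g, origin at its centre; starts flat on the tray's floor in the heap's lower layer
- block_3: hardwood offcut block 60 x 42 x 20 mm (x, y, z), 36 g, origin at its centre; starts flat on the tray's floor in the heap's lower layer
- block_4: hardwood offcut block 60 x 42 x 20 mm (x, y, z), 36 g, origin at its centre; starts flat on the tray's floor in the heap's lower layer
- block_5: hardwood offcut block 60 x 42 x 20 mm (x, y, z), 36 g, origin at its centre; starts flat on the tray's floor in the heap's lower layer
- block_6: hardwood offcut block 60 x 42 x 20 mm (x, y, z), 36 g, origin at its centre; starts flat on the tray's floor in the heap's lower layer
- block_7: hardwood offcut block 60 x 42 x 20 mm (x, y, z), 36 g, origin at its centre; starts lying flat on top of the lower layer, over the tray's +x part
- block_8: hardwood offcut block 60 x 42 x 20 mm (x, y, z), 36 g, origin at its centre; starts lying flat on top of the lower layer, over the tray's +x part
- block_9: hardwood offcut block 60 x 42 x 20 mm (x, y, z), 36 g, origin at its centre; starts lying flat on top of the lower layer, over the tray's +x part
Things that resemble listed ones, but are neither listed nor needed, are in the scene too. Leave any red look-alike of the rake alone.

How it is judged (in metres and radians):
On the way, in this order (a step that is already met when the one before it is completed fails the run):
1. the rake is out of the garage and stands on the mat, let go (angle between rake's own z axis and vertical below 0.12 rad and height (world z) of rake below 0.01 m and horizontal distance between rake_grip and mat below 0.07 m and contact force between the fingers and rake below 0.2 N and linear speed of rake below 0.02 m/s), for 0.2 s.
2. the rake is lifted by its handle (distance between the grasp point and rake_grip below 0.08 m and height (world z) of rake above 0.02 m), for 0.1 s.
3. all nine blocks lie flat on the tray's floor in one layer, while the rake is held by its handle (z of block_1 in the frame of tray between 0.01 and 0.022 m and x of block_1 in the frame of tray between -0.116 and 0.116 m and y of block_1 in the frame of tray between -0.081 and 0.081 m and z of block_2 in the frame of tray between 0.01 and 0.022 m and x of block_2 in the frame of tray between -0.116 and 0.116 m and y of block_2 in the frame of tray between -0.081 and 0.081 m and z of block_3 in the frame of tray between 0.01 and 0.022 m and x of block_3 in the frame of tray between -0.116 and 0.116 m and y of block_3 in the frame of tray between -0.081 and 0.081 m and z of block_4 in the frame of tray between 0.01 and 0.022 m and x of block_4 in the frame of tray between -0.116 and 0.116 m and y of block_4 in the frame of tray between -0.081 and 0.081 m and z of block_5 in the frame of tray between 0.01 and 0.022 m and x of block_5 in the frame of tray between -0.116 and 0.116 m and y of block_5 in the frame of tray between -0.081 and 0.081 m and z of block_6 in the frame of tray between 0.01 and 0.022 m and x of block_6 in the frame of tray between -0.116 and 0.116 m and y of block_6 in the frame of tray between -0.081 and 0.081 m and z of block_7 in the frame of tray between 0.01 and 0.022 m and x of block_7 in the frame of tray between -0.116 and 0.116 m and y of block_7 in the frame of tray between -0.081 and 0.081 m and z of block_8 in the frame of tray between 0.01 and 0.022 m and x of block_8 in the frame of tray between -0.116 and 0.116 m and y of block_8 in the frame of tray between -0.081 and 0.081 m and z of block_9 in the frame of tray between 0.01 and 0.022 m and x of block_9 in the frame of tray between -0.116 and 0.116 m and y of block_9 in the frame of tray between -0.081 and 0.081 m and distance between the grasp point and rake_grip below 0.08 m and contact force between the fingers and rake above 1 N), for 0.2 s.
At the end, for the whole second after the job is handed in: All nine blocks lie flat on the tray's floor (centres within 6 mm of their flat height), inside its walls; the rake stands upright (within 7 degrees) on the mat, released and at rest, the middle of its handle (rake_grip) within 70 mm of the mat's centre (all of step 1 and z of block_1 in the frame of tray between 0.01 and 0.022 m and x of block_1 in the frame of tray between -0.116 and 0.116 m and y of block_1 in the frame of tray between -0.081 and 0.081 m and z of block_2 in the frame of tray between 0.01 and 0.022 m and x of block_2 in the frame of tray between -0.116 and 0.116 m and y of block_2 in the frame of tray between -0.081 and 0.081 m and z of block_3 in the frame of tray between 0.01 and 0.022 m and x of block_3 in the frame of tray between -0.116 and 0.116 m and y of block_3 in the frame of tray between -0.081 and 0.081 m and z of block_4 in the frame of tray between 0.01 and 0.022 m and x of block_4 in the frame of tray between -0.116 and 0.116 m and y of block_4 in the frame of tray between -0.081 and 0.081 m and z of block_5 in the frame of tray between 0.01 and 0.022 m and x of block_5 in the frame of tray between -0.116 and 0.116 m and y of block_5 in the frame of tray between -0.081 and 0.081 m and z of block_6 in the frame of tray between 0.01 and 0.022 m and x of block_6 in the frame of tray between -0.116 and 0.116 m and y of block_6 in the frame of tray between -0.081 and 0.081 m and z of block_7 in the frame of tray between 0.01 and 0.022 m and x of block_7 in the frame of tray between -0.116 and 0.116 m and y of block_7 in the frame of tray between -0.081 and 0.081 m and z of block_8 in the frame of tray between 0.01 and 0.022 m and x of block_8 in the frame of tray between -0.116 and 0.116 m and y of block_8 in the frame of tray between -0.081 and 0.081 m and z of block_9 in the frame of tray between 0.01 and 0.022 m and x of block_9 in the frame of tray between -0.116 and 0.116 m and y of block_9 in the frame of tray between -0.081 and 0.081 m); the robot touches nothing.
It fails at once if the fingers push a block (more than 1 N) (contact force between the fingers and block_1 above 1 N or contact force between the fingers and block_2 above 1 N or contact force between the fingers and block_3 above 1 N or contact force between the fingers and block_4 above 1 N or contact force between the fingers and block_5 above 1 N or contact force between the fingers and block_6 above 1 N or contact force between the fingers and block_7 above 1 N or contact force between the fingers and block_8 above 1 N or contact force between the fingers and block_9 above 1 N).
It fails at once if a bystander is moved more than 30 mm (distance of any of glue, lacquer, screwdriver, hammer from where it was at the start of the episode above 0.03 m).
It also fails if it takes over 64 s, if anything falls off the work surface, if the arm or the gripper's body presses on something with over 40 N, if the wrist force passes 120 N, or if a joint passes its speed limit or range.

## Working session

There is one attempt and no reset: what is moved stays moved. The work goes in short steps, each a Python script; the robot and the scene stay as the last script left them, time stands still between calls to the robot, and variables do not carry over. Pictures are saved under pics/ and viewed, at most 10 in all, crops included, and the job is handed in when it is done.

```bash
ls; mkdir -p pics; python3 - <<'E'
from workcell import bot
import cv2, numpy as np
ims=[bot.get_image(n) for n in("scene","side")]
for n,i in zip(("scene","side"),ims):
    m=bot.camera_model(n);print(n,m)
    cv2.imwrite(f"pics/{n}0.png",cv2.resize(i[:,:,::-1],(800,600),interpolation=cv2.INTER_CUBIC))
    for t in("rake","tray","garage","mat","glue","lacquer","screwdriver","hammer"):
        print(n,t,[(round(d["p"],2),np.round(d["location"]).tolist(),int(d["region"].sum())) for d in bot.silhouettes(t,n)])
print(bot.read_clock(),bot.read_tcp_rot())
E
```

```text
pics
scene {'intrinsics': array([[380.03210717,   0.        , 259.91470657],
       [  0.        , 380.03210717, 188.89661579],
       [  0.        ,   0.        ,   1.        ]]), 'eye': array([1418.77622542,  219.56598036,  783.34519076]), 'rotation': array([-1.49257558, -1.85795543,  0.92677041])}
scene rake [(0.75, [347.0, 213.0], 707), (0.67, [354.0, 164.0], 795), (0.27, [211.0, 206.0], 128)]
scene tray [(0.86, [195.0, 201.0], 1811)]
scene garage [(0.75, [398.0, 218.0], 2576), (0.35, [178.0, 206.0], 92)]
scene mat [(0.86, [286.0, 221.0], 3019)]
scene glue [(0.84, [261.0, 249.0], 1092)]
scene lacquer [(0.81, [297.0, 259.0], 606), (0.18, [258.0, 252.0], 1097)]
scene screwdriver []
scene hammer [(0.66, [138.0, 195.0], 609), (0.33, [350.0, 213.0], 756)]
side {'intrinsics': array([[477.645507  ,   0.        , 258.64745432],
       [  0.        , 477.645507  , 192.81876673],
       [  0.        ,   0.        ,   1.        ]]), 'eye': array([  432.31501271, -1140.31624188,   808.90214869]), 'rotation': array([-2.13221856,  0.10783036, -0.02633063])}
side rake [(0.76, [249.0, 150.0], 904), (0.58, [164.0, 161.0], 941), (0.33, [297.0, 223.0], 300), (0.3, [275.0, 249.0], 193), (0.24, [312.0, 249.0], 365)]
side tray [(0.84, [257.0, 261.0], 3163), (0.57, [315.0, 169.0], 274)]
side garage [(0.68, [239.0, 130.0], 796)]
side mat [(0.67, [263.0, 194.0], 3071)]
side glue [(0.8, [331.0, 175.0], 910), (0.71, [310.0, 237.0], 84)]
side lacquer [(0.76, [315.0, 168.0], 287), (0.57, [247.0, 155.0], 790)]
side screwdriver [(0.64, [245.0, 153.0], 798), (0.62, [296.0, 158.0], 170)]
side hammer [(0.95, [253.0, 312.0], 1652), (0.51, [330.0, 176.0], 930)]
0.9 [5.91427782e-01 3.08538600e+00 1.35743959e-04]
```

View pics/scene0.png

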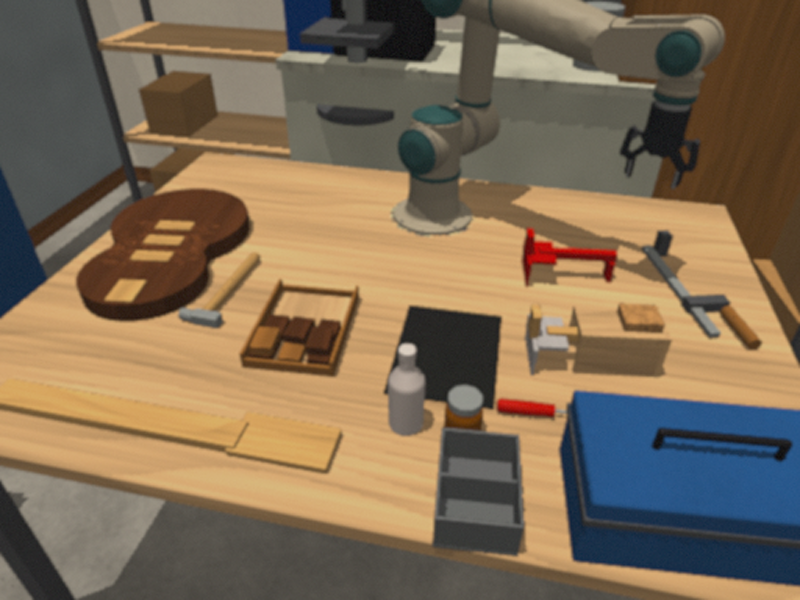

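View pics/side0.png

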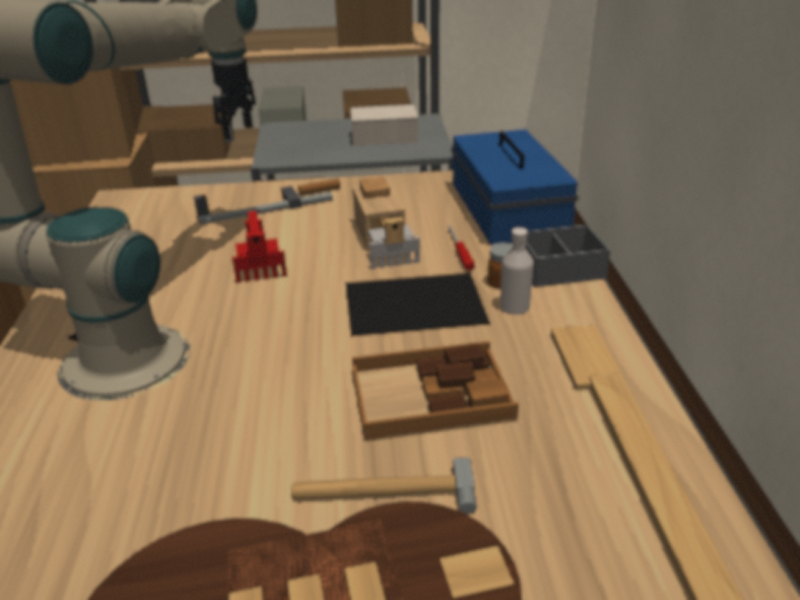

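Scene shows the mat (800-px picture ~(445,355)), tray with heap to its left (302,325), and garage (620,335) with the grey rake head and wooden tab at (550,330); red look-alike at (570,255). Side view: tab ~(397,228), mat (418,303), tray (432,390). Now coarse localisation and closer wrist views.

```bash
cat > h.py <<'E'
from workcell import bot
import cv2, numpy as np
from scipy.spatial.transform import Rotation as R
def cam(n):
    m=bot.camera_model(n); Rm=m["rotation"]; Rm=R.from_rotvec(Rm).as_matrix() if np.shape(Rm)==(3,) else np.array(Rm)
    return np.array(m["intrinsics"]),np.array(m["eye"]),Rm
def onplane(c,uv,z):
    K,e,Rm=c; uv=np.atleast_2d(uv).astype(float)
    d=(Rm@np.linalg.inv(K)@np.c_[uv,np.ones(len(uv))].T).T
    return e+d*((z-e[2])/d[:,2])[:,None]
def proj(c,P):
    K,e,Rm=c; q=(np.atleast_2d(P)-e)@Rm; q=q@K.T; return q[:,:2]/q[:,2:]
def tri(cs,uvs):
    A=np.zeros((3,3));b=np.zeros(3)
    for (K,e,Rm),uv in zip(cs,uvs):
        d=Rm@np.linalg.inv(K)@np.r_[uv,1];d/=np.linalg.norm(d);M=np.eye(3)-np.outer(d,d);A+=M;b+=M@e
    return np.linalg.solve(A,b)
def down(yaw): # tool z down, tool y axis direction at world angle yaw
    y=np.array([np.cos(yaw),np.sin(yaw),0]);z=np.array([0,0,-1.]);x=np.cross(y,z)
    return R.from_matrix(np.c_[x,y,z]).as_rotvec()
def rect(region,c,z):
    cn=max(cv2.findContours(region.astype(np.uint8),0,1)[0],key=cv2.contourArea)[:,0]
    return cv2.minAreaRect(onplane(c,cn,z)[:,:2].astype(np.float32))
E
python3 - <<'E'
from h import *
cs={n:cam(n) for n in("scene","side")}
for n in cs:
    bot.get_image(n)
    for t,z in(("mat",3),("tray",20),("glue",0),("lacquer",0)):
        d=bot.silhouettes(t,n)
        if d: print(n,t,rect(d[0]["region"],cs[n],z))
s=.64
print("tab",tri([cs["scene"],cs["side"]],[np.array([560,328])*s,np.array([397,228])*s]))
print("cork",tri([cs["scene"],cs["side"]],[np.array([641,312])*s,np.array([375,186])*s]))
K,e,Rm=cam("wrist");print(K,e,Rm,bot.read_tcp_pos())
# candidate view poses
for p in([520,100,330],[520,250,330],[520,-60,330]):
  for y in(0,np.pi/2,-np.pi/2): print(p,y,bot.ik(p,down(y)))
E
```

```text
scene mat ((541.7220458984375, 125.29578399658203), (272.8741760253906, 203.76490783691406), 3.624999761581421)
scene tray ((545.52197265625, -174.69680786132812), (287.2768859863281, 198.15179443359375), 5.152412414550781)
scene lacquer ((677.50390625, 174.07785034179688), (106.46511840820312, 66.31903076171875), 6.249668598175049)
side mat ((543.4619750976562, 128.81808471679688), (275.4539489746094, 213.96011352539062), 1.8949809074401855)
side tray ((545.57666015625, -165.36978149414062), (256.8472595214844, 224.2471923828125), 4.400386333465576)
side glue ((781.4536743164062, 245.65621948242188), (371.8799743652344, 69.37857818603516), 75.6123046875)
side lacquer ((736.2118530273438, 264.88055419921875), (204.14988708496094, 45.186790466308594), 71.55431365966797)
tab [524.47187225 327.34991972  75.95690567]
cork [487.66586193 468.71241749 113.85000328]
[[299.91594773   0.         258.83015985]
 [  0.         299.91594773 188.4918855 ]
 [  0.           0.           1.        ]] [116.66129231 518.94664603 373.03566455] [[ 3.70181015e-01  8.78812285e-01  3.01089661e-01]
 [ 9.28959
[... 566 characters left out ...]
e-01  1.04013380e+00 -4.44089210e-16
  1.89704767e+00  3.84147039e-01]
[520, 250, 330] 1.5707963267948966 [ 3.84147039e-01  2.04411183e-01  1.04013380e+00 -4.44089210e-16
  1.89704767e+00 -1.18664929e+00]
[520, 250, 330] -1.5707963267948966 [ 3.84147039e-01  2.04411183e-01  1.04013380e+00 -4.44089210e-16
  1.89704767e+00  1.95494337e+00]
[520, -60, 330] 0 [-1.85428948e-01  4.88686757e-02  1.20940329e+00 -4.44089210e-16
  1.88332069e+00 -1.85428948e-01]
[520, -60, 330] 1.5707963267948966 [-0.18542895  0.04886868  1.20940329  0.          1.88332069 -1.75622527]
[520, -60, 330] -1.5707963267948966 [-1.85428948e-01  4.88686757e-02  1.20940329e+00 -4.44089210e-16
  1.88332069e+00  1.38536738e+00]
```

```bash
python3 - <<'E'
from h import *
import pickle
out={}
for k,p in(("tray",[545,-165,190]),("gar",[520,290,190])):
    bot.reach(p,down(-np.pi/2)); bot.sleep(.3)
    c=cam("wrist"); im=bot.get_image("wrist")
    cv2.imwrite(f"pics/w_{k}.png",cv2.resize(im[:,:,::-1],(800,600),interpolation=cv2.INTER_CUBIC)); cv2.imwrite(f"pics/raw_{k}.png",im[:,:,::-1])
    det={t:bot.silhouettes(t,"wrist") for t in (("tray","block_1","hammer") if k=="tray" else ("rake","rake_tab","garage","mat","glue","lacquer"))}
    for t in det: print(k,t,[(round(d["p"],2),np.round(d["location"]).tolist(),int(d["region"].sum())) for d in det[t]])
    if k=="gar" and det["mat"]: print(rect(det["mat"][0]["region"],c,3))
    if k=="tray" and det["tray"]: print(rect(det["tray"][0]["region"],c,25))
    out[k]=(c,det)
pickle.dump(out,open("v.pkl","wb")); print(bot.read_clock())
E
```

```text
tray tray [(0.87, [269.0, 197.0], 22183), (0.61, [46.0, 165.0], 20788)]
tray block_1 [(0.96, [260.0, 131.0], 2786), (0.91, [312.0, 147.0], 2439), (0.83, [261.0, 170.0], 770), (0.8, [212.0, 166.0], 1851), (0.75, [316.0, 81.0], 3492), (0.7, [197.0, 72.0], 654), (0.68, [205.0, 110.0], 3026)]
tray hammer [(0.9, [446.0, 187.0], 5809)]
((542.285888671875, -168.86419677734375), (253.38729858398438, 183.2020263671875), 4.6202850341796875)
gar rake [(0.83, [234.0, 186.0], 7551)]
gar rake_tab [(0.75, [235.0, 188.0], 7533), (0.39, [276.0, 337.0], 84)]
gar garage [(0.88, [95.0, 209.0], 20410)]
gar mat [(0.61, [407.0, 122.0], 44712)]
gar glue [(0.69, [247.0, 18.0], 3401)]
gar lacquer []
((545.61279296875, 126.96720886230469), (268.43408203125, 199.21710205078125), 1.7431353330612183)
6.8417
```

View pics/w_tray.png

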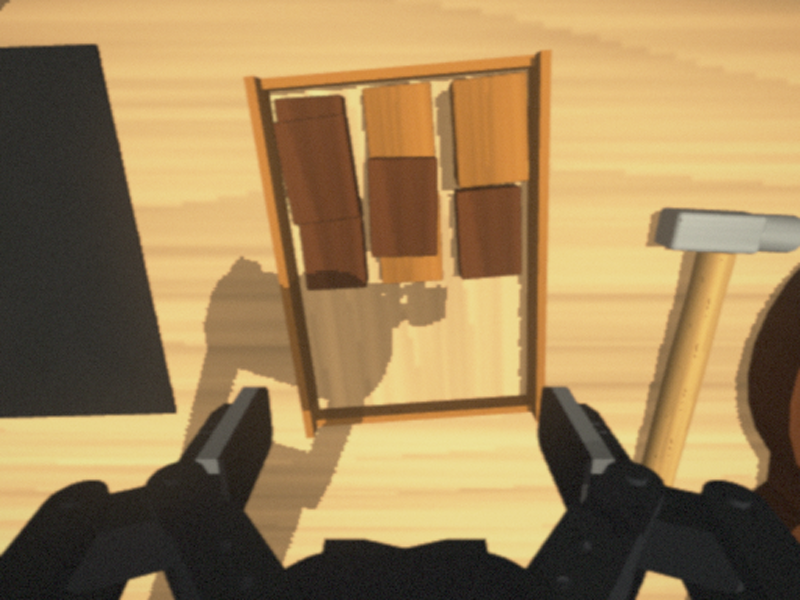

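View pics/w_gar.png

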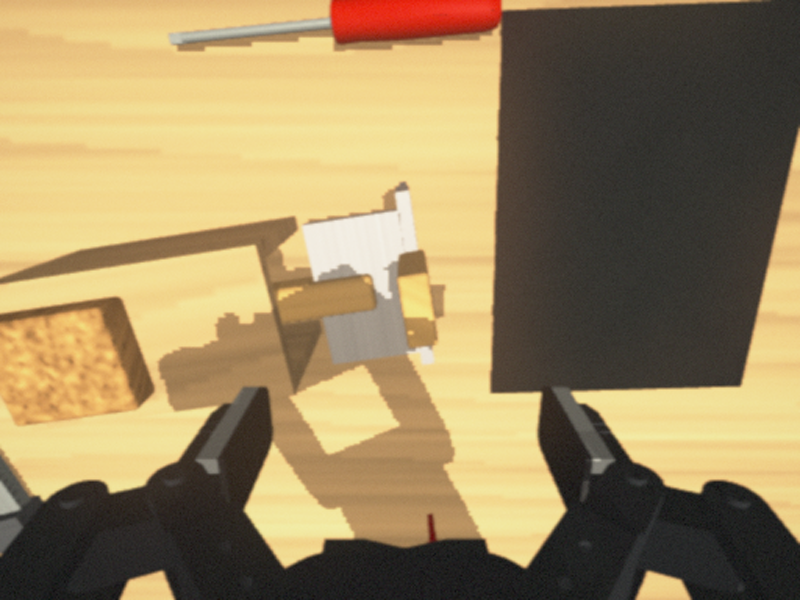

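Wrist view of tray: upper blocks are the dark ones at ~(315,165), and others ~(403,207), (487,230 px)? – to be resolved by scale; garage view: tab top ~(415,297), plate left edge (305,225)–(333,362), garage roof front edge ~(260,245)–(295,390).

```bash
python3 - <<'E'
from h import *
import pickle
v=pickle.load(open("v.pkl","rb")); c,det=v["gar"]; s=.64
def P(l,z,c=c): 
    r=onplane(c,np.array(l)*s,z)[:,:2]; print(np.round(r,1).tolist()); return r
print("platerear");a=P([(305,225),(333,362)],64); print(np.degrees(np.arctan2(*(a[1]-a[0])[::-1])),np.linalg.norm(a[1]-a[0]))
print("handle");P([(278,290),(375,275),(280,322),(375,310)],71)
print("tab112");P([(400,252),(427,252),(405,318),(435,318),(408,345),(437,345)],112)
print("roof front");a=P([(259,243),(293,388)],94);print(np.degrees(np.arctan2(*(a[1]-a[0])[::-1])))
print("cork");P([(0,315),(122,298),(148,385),(20,425)],116)
c2,d2=v["tray"]
for d in d2["block_1"]:
    for z in(26,46):
        r=rect(d["region"],c2,z);print(round(d["p"],2),z,np.round(np.r_[r[0],r[1],r[2]],1))
print("tray outer top36 sides");P([(247,78),(548,52),(312,435),(540,415)],36,c2)
# zoomed crop of rake
im=cv2.imread("pics/raw_gar.png")[110:260,160:310];cv2.imwrite("pics/crop.png",cv2.resize(im,(600,600),interpolation=cv2.INTER_CUBIC))
# colored tray rectification at z=46
E
```

```text
platerear
[[554.6, 346.9], [467.2, 335.2]]
-172.37951069330038 88.16648013487936
handle
[[517.6, 363.9], [526.7, 306.9], [497.4, 364.5], [505.0, 307.4]]
tab112
[[550.2, 292.0], [550.2, 279.0], [516.1, 289.6], [516.1, 274.5], [501.2, 288.1], [501.2, 273.2]]
roof front
[[550.7, 364.9], [465.9, 354.0]]
-172.63344186950303
cork
[[519.6, 489.4], [528.4, 427.5], [480.5, 423.3], [456.3, 496.3]]
0.96 26 [ 583.8 -162.7   64.2   44.2    1.2]
0.96 46 [ 586.7 -162.8   60.    41.3    1.2]
0.91 26 [ 567.3 -219.5   61.3   44.8    3.7]
0.91 46 [ 571.3 -215.8   57.3   41.9    3.7]
0.83 26 [ 558.1 -167.4   50.2   42.1    1.4]
0.83 46 [ 562.6 -167.2   46.9   39.4    1.4]
0.8 26 [ 552.5 -116.5   50.    44.     3.4]
0.8 46 [ 557.4 -119.6   46.7   41.1    3.4]
0.75 26 [ 630.5 -216.3   65.1   48.3    6.4]
0.75 46 [ 630.3 -212.9   60.8   45.1    6.4]
0.7 26 [ 644.7 -105.5   13.8   45.     7.4]
0.7 46 [ 643.7 -109.3   12.9   42.     7.4]
0.68 26 [ 606.7 -109.6   63.3   46.6    6.7]
0.68 46 [ 608.1 -113.2   59.1   43.6    6.7]
tray outer top36 sides
[[659.4, -73.7], [672.8, -245.7], [417.6, -95.8], [434.7, -263.4]]
```

View pics/crop.png

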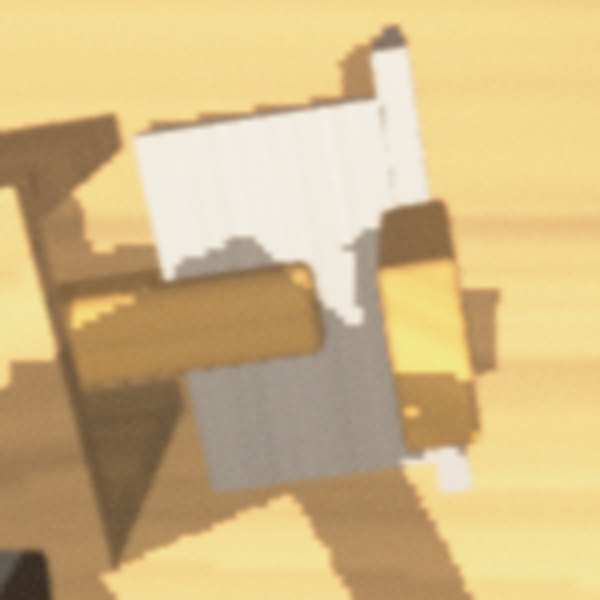

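```bash
python3 - <<'E'
from h import *
import pickle
v=pickle.load(open("v.pkl","rb")); c,det=v["gar"]
q=np.array([(380,268),(458,258),(478,435),(405,448)])/4+[160,110]
P=onplane(c,q,112)[:,:2];print(P.round(1).tolist())
t=P.mean(0);h=np.radians(-82.5);u=np.array([np.cos(h),np.sin(h)]);print("tab",t)
lat=(t-[511,341.]);print("along",lat@u,"side",lat@[-u[1],u[0]])
assert abs(lat@u-60)<8 and abs(lat@[-u[1],u[0]])<6
o=down(h)
bot.reach([*t,170],o); bot.servo_line([*t,79],speed=100)
print(bot.read_contact_force()); bot.close()
print(bot.read_opening(),bot.read_grip_force(),bot.read_tcp_pos())
bot.servo_line([*t,86],speed=40); print("lift",bot.read_contact_force(),bot.read_wrist_torque())
e=t+240*u
bot.servo_line([*e,86],speed=110); print("drawn",bot.read_contact_force(),bot.read_opening())
bot.servo_line([*e,82.3],speed=20); print("down",bot.read_contact_force())
bot.let_go(); bot.servo_line([*e,190],speed=150)
g=e-110*u; print("exp grip",g)
bot.reach([g[0]-20,g[1],230],down(h+np.pi/2)); bot.sleep(.3)
c=cam("wrist");im=bot.get_image("wrist");cv2.imwrite("pics/w_mat.png",cv2.resize(im[:,:,::-1],(800,600)))
pickle.dump(c,open("c2.pkl","wb"));print(bot.read_clock(),bot.read_tcp_pos())
E
```

```text
[[537.9, 292.8], [539.9, 277.9], [503.0, 273.3], [500.2, 288.0]]
tab [520.23673642 283.00079291]
along 58.70865186568361 side 1.5872992088482085
[0.23048302 0.67258783 0.46679717]
0.17877403512623494 59.188116788864136 [520.37443826 283.05682526  79.21305495]
lift [-0.38358141  0.09600919 -1.49754789] [-0.15907716 -0.02618173 -0.02729346]
drawn [ 0.45097671  0.27685789 -2.24636576] 0.17701946735791715
down [-0.30144863  0.1056116  -1.76164289]
exp grip [537.20514141 154.11296093]
14.9333 [517.24619441 153.96173549 229.92952533]
```

View pics/w_mat.png

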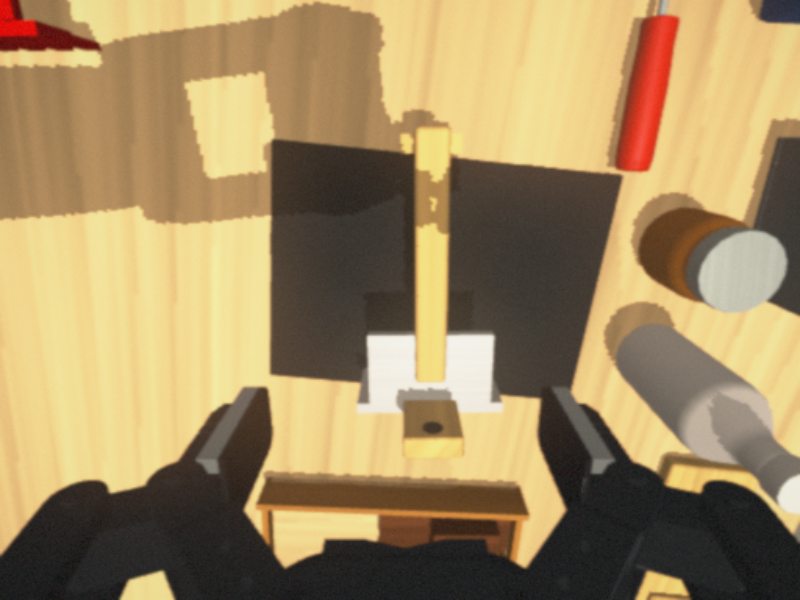

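Rake stands on the mat, handle column ~432 from row 127 to 380, tab at (433,425); glue and lacquer are well to the right. Next: verify the handle line, grasp, rake.

```bash
cat >> h.py <<'E'
T0=np.array([546.,-169.]);TH=np.radians(4.7);TU=np.array([np.cos(TH),np.sin(TH)]);TV=np.array([-TU[1],TU[0]])
def tray(x,y): return T0+x*TU+y*TV
E
python3 - <<'E'
from h import *
import pickle
c=pickle.load(open("c2.pkl","rb"));s=.64
a=onplane(c,np.array([(433.5,200),(431.5,370),(433,127)])*s,74)[:,:2];tabp=onplane(c,np.array([(433,421)])*s,115)[0,:2]
print(a.round(1).tolist(),tabp)
h=np.radians(-82.5);u=np.array([np.cos(h),np.sin(h)]);e=np.array([551.6,45.06]);g=e-110*u
n=np.array([-u[1],u[0]]); print("lateral offsets",[(p-g)@n for p in a],(tabp-g)@n,"along",(tabp-g)@u)
off=np.mean([(p-g)@n for p in a[:2]]); assert abs(off)<7
g=g+off*n*.5; o=down(h+np.pi/2)
bot.reach([*g,150],o); bot.servo_line([*g,46],speed=120); bot.close()
print(bot.read_opening(),bot.read_grip_force(),bot.read_contact_force(),bot.read_tcp_pos())
bot.servo_line([*g,66],speed=60); bot.sleep(.2); print("lift",bot.read_contact_force(),bot.read_wrist_torque())
bot.servo_line([*g,190],speed=150)
to=down(TH+np.pi/2)
p=tray(120-110,0); bot.reach([*p,190],to)
bot.sleep(.2)
for nme in("side","scene"):
    im=bot.get_image(nme);cv2.imwrite(f"pics/{nme}_hold.png",im[:,:,::-1])
cs=cam("side");im=cv2.imread("pics/side_hold.png")
ex=np.r_[tray(120,0),147+30]; px=proj(cs,ex)[0].astype(int); print(px)
x0,y0=np.clip(px-[100,75],0,[312,234]);cv2.imwrite("pics/holdc.png",cv2.resize(im[y0:y0+150,x0:x0+200],(800,600)))
print("scale origin",x0,y0,bot.read_clock())
E
```

```text
[[529.7, 200.6], [546.2, 82.4], [523.0, 243.2]] [546.99562939  67.79925995]
lateral offsets [np.float64(-1.3670970808701983), np.float64(-0.5217174790578983), np.float64(-2.4855835161078272)] -1.5969105678543003 along 86.85428660697428
0.24943585932640153 59.15031909942627 [-0.27463815  0.44133158  1.77426456] [536.97327407 154.15033545  46.31140375]
lift [-0.6487003  -0.59901052 -2.46055967] [0.09744562 0.03477024 0.01270653]
[323 191]
scale origin 223 116 20.75
```

View pics/holdc.png

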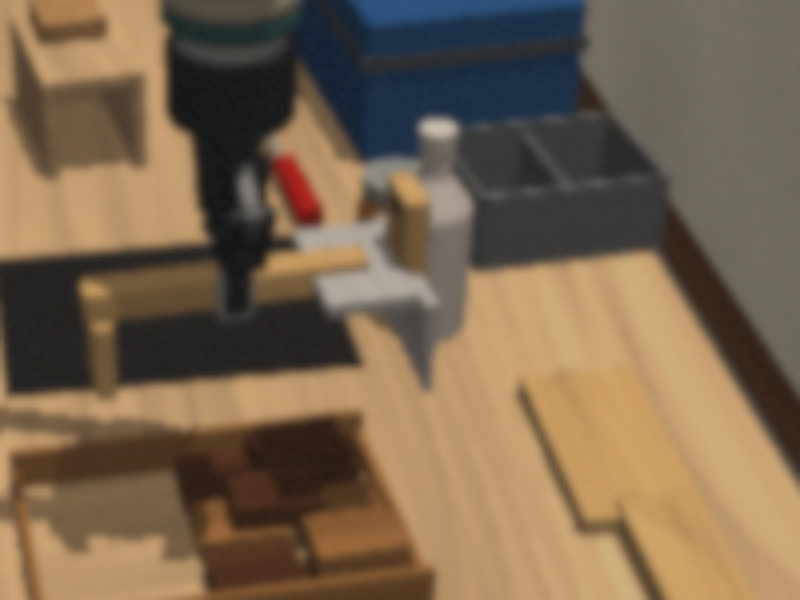

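```bash
python3 - <<'E'
from h import *
import pickle
c=pickle.load(open("c2.pkl","rb"));s=.64
h=np.radians(-82.5);u=np.array([np.cos(h),np.sin(h)]);g=np.array([551.6,45.06])-110*u
for n,uv,z,ex in(("plate rear",(431,334),67,50),("tab top front edge",(433,458),115,118),("tab top rear edge",(433,437),115,102),("handle tail",(433,127),74,-90)):
    print(n,(onplane(c,np.array([uv])*s,z)[0,:2]-g)@u,"expect",ex)
cs=cam("side"); b=tray(120,0)
def rk(x,y,z,dx=0): p=tray(120+x+dx,y); return np.r_[p,147+z]
for n,p,ob in(("comb bottom right",(0,-55,0),(330,213)),("comb top right",(4,-55,62),(331.8,191)),("leg bottom",(-190,-20,0),(249.2,214.2)),("tab top",(0,0,112),(223+405/4,116+178/4)),("tail top right",(-200,-11,71),(223+85/4,116+295/4))):
    print(n,proj(cs,rk(*p))[0].round(1),ob, proj(cs,rk(*p,dx=5))[0].round(1))
K,e,_=cs;print("px/mm ~",477/np.linalg.norm(e-rk(0,0,0)))
E
```

```text
plate rear 47.562146381365636 expect 50
tab top front edge 115.14602353527378 expect 118
tab top rear edge 98.87963885788835 expect 102
handle tail -90.20791322060415 expect -90
comb bottom right [329.8 214.2] (330, 213) [331.8 213.9]
comb top right [332.9 192.2] (331.8, 191) [335. 192.]
leg bottom [249.6 215.2] (249.2, 214.2) [251.6 215. ]
tab top [325.6 162.5] (324.25, 160.5) [327.7 162.3]
tail top right [243.7 188.8] (244.25, 189.75) [245.8 188.5]
px/mm ~ 0.3954202057736867
```

The rake hangs level, within ~2 mm of prediction. Draw.

```bash
python3 - <<'E'
from h import *
Z=74
def go(x,y,z,sp): bot.servo_line([*tray(x-110,y),z],speed=sp)
go(122,0,120,120); go(122,0,Z,50); print("low",bot.read_contact_force(),bot.read_tcp_pos())
for x in(90,50,10,-20,-45):
    go(x,0,Z,60); print(x,bot.read_contact_force().round(1) if hasattr(bot.read_contact_force(),'round') else bot.read_contact_force())
bot.sleep(.3)
go(-45,0,130,100)
bot.reach([*tray(-60,170),190],down(TH+np.pi/2)); bot.sleep(.2)
ims=[]
for n in("side","scene"):
    im=bot.get_image(n);p=proj(cam(n),np.r_[T0,20])[0].astype(int);x0,y0=p-[67,50]
    ims.append(cv2.resize(im[y0:y0+100,x0:x0+133,::-1],(800,600),interpolation=cv2.INTER_CUBIC)[::2,::2])
cv2.imwrite("pics/after.png",np.hstack(ims)); print(bot.read_clock())
E
```

```text
low [ 0.46019125 -0.61815383 -2.00320039] [ 558.24045058 -168.1265138    74.4956453 ]
90 [ 0.3 -0.4 -2.4]
50 [ 0.6  0.3 -2.6]
10 [ 0.8  1.2 -2.9]
-20 [ 0.7  0.8 -2. ]
-45 [ 0.7 -0.  -2. ]
28.225
```

View pics/after.png

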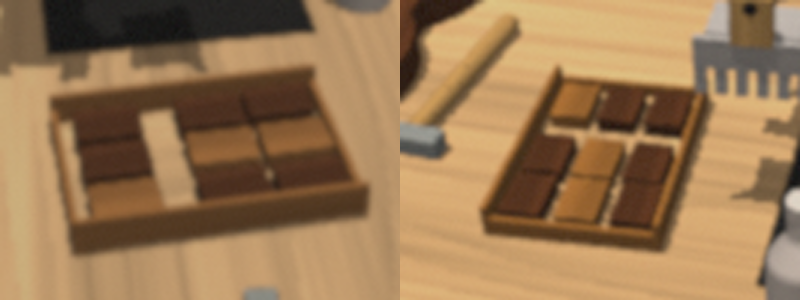

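All nine blocks now lie in one layer (three at the near end, six at the far end). Put the rake back on the mat.

```bash
python3 - <<'E'
from h import *
o=down(TH+np.pi/2); g=[520,127]
bot.reach([*g,190],o); bot.servo_line([*g,60],speed=100); bot.servo_line([*g,46.8],speed=20); print(bot.read_contact_force())
bot.let_go(); bot.servo_line([*g,200],speed=150)
bot.reach([530,-165,190],down(-np.pi/2)); bot.sleep(.3)
c=cam("wrist");im=bot.get_image("wrist");a=cv2.resize(im[:,:,::-1],(400,300))
for d in bot.silhouettes("block_1","wrist"):
    r=rect(d["region"],c,26);q=np.array(r[0])-T0;print(round(d["p"],2),np.round([q@TU,q@TV,*r[1],r[2]],1))
im=bot.get_image("side");p=proj(cam("side"),[530,80,20])[0].astype(int)
b=cv2.resize(im[p[1]-75:p[1]+75,p[0]-100:p[0]+100,::-1],(400,300))
cv2.imwrite("pics/fin.png",np.hstack([a,b]));print(bot.read_clock(),bot.read_contact_force())
E
```

```text
[-0.49895954 -0.49147575  6.44818632]
0.95 [81.7  1.  59.6 41.7  5.2]
0.89 [-72.5   1.7  65.6  41.6   4.5]
0.87 [ 81.3 -53.1  60.4  42.8   2.1]
0.86 [17.8  0.1 62.6 43.3  4.6]
0.86 [-72.4  52.   65.6  43.3   3.4]
0.85 [-73.  -51.   66.6  44.2   5.5]
0.81 [ 16.7 -51.8  62.5  45.    4.7]
0.62 [17.1 51.4 60.7 43.4  3.3]
0.55 [79.2 54.6 60.4 44.9  3.3]
35.65 [0.11900326 0.46015599 0.44618939]
```

View pics/fin.png

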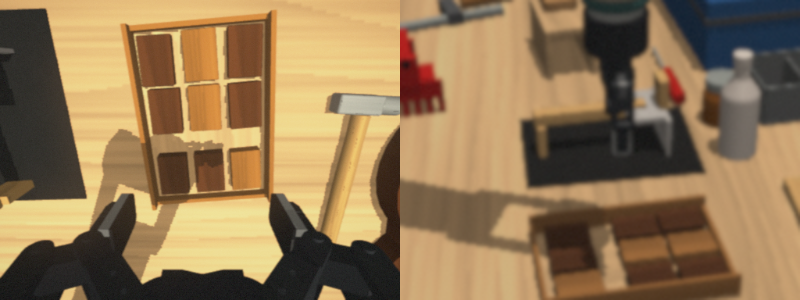

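Nine separate blocks lie flat in one layer, and the rake stands upright on the mat.

```bash
python3 -c "
from workcell import bot
print(bot.hand_in())"
```

```text
the job is handed in; nothing more can be done
None
```

The job is handed in, at about 36 s on the robot's clock: all nine blocks lie flat in one layer on the tray floor, the rake stands released on the mat, and the bystanders look undisturbed in the last pictures; no verdict was returned.

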